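# Lock the prism and the mirror for collimating

### The arm

A 6-joint arm with a two-finger parallel gripper is mounted at the origin on the work surface. World frame = base frame: x ahead of the robot, y to its left, z up, the work surface at z = 0. Lengths are in m, angles in rad, forces in N, time in s.
With the tool pointing down it reaches from about 0.35 to 0.8 m from the base axis. Payload 7.3 kg.
Tool frame: the origin (TCP) lies between the finger pads; the fingertips stand 25 mm ahead of it and the grasp point (between the pads) lies 6 mm ahead of it (r.tip_extent is the distance from the TCP to the fingertips, in m); z points along the fingers, y is the line along which they close (so a half turn about z gives the same grasp; the last joint's range is limited). The gripper opens to 85 mm and grips with 20 to 120 N. Pads are 22 mm wide; open, the fingers measure 114 mm over their backs; the gripper's body (76 mm by 85 mm) begins 54 mm behind the grasp point. The pads swing forward as they close: fully open they stand 13 mm farther back than shut.
Start: joints at [-1.382, 0.342, 1.524, -0, 1.275, -0.146], TCP at [0.173, -0.496, 0.256] pointing down, gripper open.
Joint ranges: [-2.53, 2.53], [-0.77, 2.02], [0.04, 2.7], [-1, 4.14], [0.28, 2.66], [-3.11, 3.11]. Speed limits (rad/s): [2.57, 2.57, 3.14, 3.14, 3.14, 3.14].

### API

Orientations are given as a unit quaternion [x, y, z, w].
In Python, from workcell import r, command_gripper, optics gives the robot as it stands. The module is installed in compiled form; this text tells all that it offers. Calls block until the motion is done:
- r.reach(position, orientation): joint-space move of the TCP to a pose.
- r.move_straight(position, orientation=None, speed=0.15, max_force=None): straight line of the TCP; orientation=None keeps the orientation; speed is the mean speed in m/s. With max_force (N) it stops when the force on the tool has changed by that much, and returns True; else False.
- r.movej(angles): joint-space move.
- command_gripper(opening, force=None): finger opening in m; force is the grip in N (None keeps the last); returns when the fingers have stopped.
- r.hold(seconds).
- r.solve_ik(position, orientation): joint angles nearest the present ones, or None.
- r.read_state(): the state.
- optics.get_image(name): name is "side" or "top"; returns (picture, depth): 420x560x3 uint8, red, green, blue; 420x560 float32, m along the optical axis (not along the pixel's ray), 0 where there is no reading.
- optics.camera_model(name): a dict with "K" (3x3 intrinsics, pixels), "k1" (the pictures are not rectified: a ray, as slopes to the right and down, at radius r is drawn at 1 + k1 r^2 times it, then the intrinsics apply), "R" (3x3) and "t" (3): a world point X has camera coordinates R X + t. Camera axes: x right, y down, z forward; pixel columns grow to the right and rows downward; lengths in m; the calibration is good to about 2 mm. A picture is of the moment at which its call begins. camera_model takes no time and is no camera call.
A pose or a line that the arm cannot do raises r.PlanningError and nothing moves.
- r.finish_job(): hands the job in; it is judged then, once.
The state is a dict: "time_s": time; "joint_positions": joint angles; "dq": joint speeds; "tau": joint torques, N m; "eef_pos": TCP position; "eef_rot": TCP orientation; "contact_force": force on the tool from outside, world axes, zero at the start; "torque": the same for the moment, N m; "grip_width": finger opening in m; "grip_force": force on a finger pad.
Only numpy, scipy, OpenCV 4.12 (cv2) and the standard library are available. Lean on these libraries where they do the work, as an engineer would, in place of code of your own. Each camera call takes 0.05 s, during which the arm holds its last target. There are 200 camera calls.

### The job

The prism and the mirror are about to be collimated: with the fingertips, press the brass locking plunger on the prism's carrier fully home, then the one on the mirror mount's carrier, lightly (well under 40 N), and withdraw. Leave the plungers and carriers of the body tube and of the gear alone, and do not pick up, shift or knock any of the optical parts, the stand's crank or the other things on the bench.

Things in the scene. Friction and masses are not known exactly. Their poses are not given: they have to be found in the camera images.
- tube_carrier: Carrier on which the body tube rests. The four carriers are alike (places change): fixed dark iron slab 160 mm (own x) by 90 mm (own y), 16 mm thick. Origin: centre of its underside, on the bench. The part lies loose on it, about 30 to 35 mm along own -x; a brass locking plunger rises 60 mm along own +x (the end away from the robot).
- tube_plunger (a joint): Travel of the locking plunger of the body tube's carrier, m: 0 = fully up, 0.010 = pushed fully home (hard stop). It slides straight down with a steady drag of about 4 N, has no spring and stays where it is left; its head is a stiffly sprung cap, giving 1 mm per 4 N (at most 5 mm), so a finger must go about 1 mm past the home height, and 3 mm past is 12 N. It may start up to 3 mm down.
- tube_plunger_top (a point): Centre of the flat top of that plunger's round brass head (28 mm diameter, 9 mm thick), moving with it: 64 mm above the bench when fully up, 54 mm when fully home and let go. Under the head is a steel collar 23 mm across whose top is 40 mm above the bench: nothing but the head is met on the way down.
- body_tube: A lacquered brass body tube (130 mm long, 40 mm diameter) lying lengthwise, loose on its carrier's 16 mm slab. Origin: centre of its underside. To be left where it is.
- prism_carrier: Carrier on which the prism rests. The four carriers are alike (places change): fixed dark iron slab 160 mm (own x) by 90 mm (own y), 16 mm thick. Origin: centre of its underside, on the bench. The part lies loose on it, about 30 to 35 mm along own -x; a brass locking plunger rises 60 mm along own +x (the end away from the robot).
- prism_plunger (a joint): Travel of the locking plunger of the prism's carrier, m: 0 = fully up, 0.010 = pushed fully home (hard stop). It slides straight down with a steady drag of about 4 N, has no spring and stays where it is left; its head is a stiffly sprung cap, giving 1 mm per 4 N (at most 5 mm), so a finger must go about 1 mm past the home height, and 3 mm past is 12 N. It may start up to 3 mm down.
- prism_plunger_top (a point): Centre of the flat top of that plunger's round brass head (28 mm diameter, 9 mm thick), moving with it: 64 mm above the bench when fully up, 54 mm when fully home and let go. Under the head is a steel collar 23 mm across whose top is 40 mm above the bench: nothing but the head is met on the way down.
- prism: The glass prism: a clear triangular roof of glass in a black cell 56 x 60 mm, 72 mm high in all, loose on its carrier's 16 mm slab. Origin: centre of its underside. To be left where it is.
- gear_carrier: Carrier on which the pinion gear rests. The four carriers are alike (places change): fixed dark iron slab 160 mm (own x) by 90 mm (own y), 16 mm thick. Origin: centre of its underside, on the bench. The part lies loose on it, about 30 to 35 mm along own -x; a brass locking plunger rises 60 mm along own +x (the end away from the robot).
- gear_plunger (a joint): Travel of the locking plunger of the pinion gear's carrier, m: 0 = fully up, 0.010 = pushed fully home (hard stop). It slides straight down with a steady drag of about 4 N, has no spring and stays where it is left; its head is a stiffly sprung cap, giving 1 mm per 4 N (at most 5 mm), so a finger must go about 1 mm past the home height, and 3 mm past is 12 N. It may start up to 3 mm down.
- gear_plunger_top (a point): Centre of the flat top of that plunger's round brass head (28 mm diameter, 9 mm thick), moving with it: 64 mm above the bench when fully up, 54 mm when fully home and let go. Under the head is a steel collar 23 mm across whose top is 40 mm above the bench: nothing but the head is met on the way down.
- pinion_gear: The bronze pinion gear: a toothed disc 66 mm across lying flat with an upright hub and stub shaft, 40 mm high in all, loose on its carrier's 16 mm slab. Origin: centre of its underside. To be left where it is.
- mirror_carrier: Carrier on which the mirror mount rests. The four carriers are alike (places change): fixed dark iron slab 160 mm (own x) by 90 mm (own y), 16 mm thick. Origin: centre of its underside, on the bench. The part lies loose on it, about 30 to 35 mm along own -x; a brass locking plunger rises 60 mm along own +x (the end away from the robot).
- mirror_plunger (a joint): Travel of the locking plunger of the mirror mount's carrier, m: 0 = fully up, 0.010 = pushed fully home (hard stop). It slides straight down with a steady drag of about 4 N, has no spring and stays where it is left; its head is a stiffly sprung cap, giving 1 mm per 4 N (at most 5 mm), so a finger must go about 1 mm past the home height, and 3 mm past is 12 N. It may start up to 3 mm down.
- mirror_plunger_top (a point): Centre of the flat top of that plunger's round brass head (28 mm diameter, 9 mm thick), moving with it: 64 mm above the bench when fully up, 54 mm when fully home and let go. Under the head is a steel collar 23 mm across whose top is 40 mm above the bench: nothing but the head is met on the way down.
- mirror_mount: The cream enamel mirror mount: an upright round mirror 60 mm across on a foot 46 x 60 mm, 76 mm high in all, loose on its carrier's 16 mm slab. Origin: centre of its underside. To be left where it is.
- stand: Cast-iron collimating stand, fixed, at the robot's right: round foot 140 mm across, column and short horizontal iron tube, 197 mm high in all, with a small brass crank on its +y side. Origin: centre of the foot's underside. To be left alone.
- crank_knob (a point): Middle of the brass crank's handle knob (12 mm thick), which turns freely on a 42 mm radius about a level axis (along y) 142 mm above the bench; it starts at any angle. To be left alone.
- screwdriver: Screwdriver, 170 mm long, loose on the bench beyond the carriers. Bystander.
- loupe: Black loupe, 42 mm across, 34 mm high, loose on the bench beyond the carriers. Origin: centre of the underside. Bystander.
- lens_tin: Round aluminium tin, 52 mm across, 22 mm high, loose on the bench beyond the carriers. Origin: centre of the underside. Bystander.

How it is judged:
By the outcome, as a careful person would: the job done as asked, in the order asked, and still so for the second after the job is handed in, with the robot touching nothing.
It also fails if it takes over 48 s, if anything falls off the work surface, if the arm or the gripper's body presses on something with over 40 N, if the wrist force passes 120 N, or if a joint passes its speed limit or range.

## Working session

There is one attempt and no reset: what is moved stays moved. The work goes in short steps, each a Python script; the robot and the scene stay as the last script left them, time stands still between calls to the robot, and variables do not carry over. Pictures are saved under pics/ and viewed, at most 10 in all, crops included, and the job is handed in when it is done.

```bash
mkdir -p pics
python3 - <<'E'
from workcell import r, optics
import cv2, numpy as np
for n in ("top","side"):
    p,d=optics.get_image(n); cv2.imwrite(f"pics/{n}0.png",p[:,:,::-1]); np.savez(f"{n}0.npz",p=p,d=d)
    m=optics.camera_model(n); print(n,{k:np.round(v,4).tolist() for k,v in m.items()})
s=r.read_state(); print(s["time_s"],s["eef_rot"],s["contact_force"],r.tip_extent)
E
```

```text
top {'K': [[545.261, 0.0, 288.3449], [0.0, 545.261, 212.4581], [0.0, 0.0, 1.0]], 'k1': -0.069, 'R': [[-0.0248, -0.9996, 0.0168], [-0.9976, 0.0237, -0.0658], [0.0654, -0.0184, -0.9977]], 't': [-0.1202, 0.5944, 1.3635]}
side {'K': [[425.0195, 0.0, 278.5552], [0.0, 425.0195, 211.824], [0.0, 0.0, 1.0]], 'k1': -0.1223, 'R': [[-0.7212, -0.6924, 0.0205], [-0.4723, 0.4698, -0.7458], [0.5068, -0.5476, -0.6658]], 't': [0.3326, 0.4096, 0.989]}
0.1 [ 9.86022764e-01  1.66609176e-01 -2.51723080e-05 -6.99825850e-04] [-1.27135739 -0.72998185 -0.42701109] 0.025
```

View pics/top0.png

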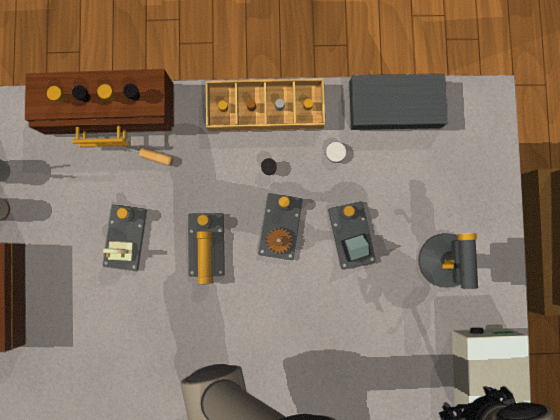

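View pics/side0.png

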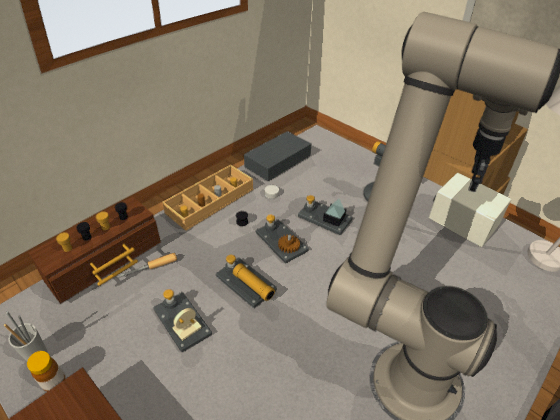

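The top view shows the prism at about (357,247) with its plunger at (349,211). The mirror mount is at about (120,250) with its plunger at (123,213). The gear's plunger (284,202) and the tube's (203,220) are to be left alone. I'll locate the heads from colour, the z plane and depth.

```bash
cat > h.py <<'E'
import numpy as np, cv2
from workcell import optics
def ray(n,uv):
    m=optics.camera_model(n)
    s=cv2.undistortPoints(np.array([[uv]],float),np.array(m["K"]),np.array([m["k1"],0,0,0,0.])).ravel()
    R,t=np.array(m["R"]),np.array(m["t"]); return -R.T@t, R.T@np.r_[s,1]
def on_z(n,uv,z):
    c,d=ray(n,uv); return c+d*(z-c[2])/d[2]
def head(n,p,d,uv,z=.062,w=10):
    u,v=uv; c=p[v-w:v+w+1,u-w:u+w+1]
    h=cv2.cvtColor(c,cv2.COLOR_RGB2HSV)
    k=((h[...,0]>10)&(h[...,0]<28)&(h[...,1]>130)&(h[...,2]>60)).astype(np.uint8)
    _,l,s,cen=cv2.connectedComponentsWithStats(k); i=1+np.argmax(s[1:,4])
    q=cen[i]+[u-w,v-w]; dd=d[v-w:v+w+1,u-w:u+w+1][l==i]
    c0,r0=ray(n,q); return q,s[i],on_z(n,q,z),c0+r0*np.median(dd[dd>0])
E
python3 - <<'E'
from h import *
for n,pts in (("top",[(349,211),(123,213),(284,202),(203,220)]),("side",[(311,200),(168,294)])):
    f=np.load(n+"0.npz"); ims=[]
    for uv in pts:
        q,s,a,b=head(n,f["p"],f["d"],uv); print(n,uv,q.round(1),s,a.round(4),b.round(4))
        u,v=uv; ims.append(cv2.resize(f["p"][v-25:v+25,u-25:u+25,::-1],(200,200),interpolation=0))
    if n=="top": T=ims
    else: cv2.imwrite("pics/crops.png",np.hstack(T[:2]+ims))
# other end: slab bearing from parts
for uv in [(357,247),(120,250)]: print(on_z("top",uv,.06).round(3))
E
```

```text
top (349, 211) [348.9 210.7] [ 5  5 11 11 97] [ 0.5893 -0.2834  0.062 ] [ 0.5892 -0.2832  0.0635]
top (123, 213) [122.1 212.7] [  4   5  11  11 100] [0.5976 0.2761 0.062 ] [0.5976 0.276  0.0623]
top (284, 202) [283.8 201.2] [ 5  4 11 11 98] [ 0.6166 -0.1233  0.062 ] [ 0.6167 -0.1233  0.0616]
top (203, 220) [202.6 219.9] [ 4  5 12 11 99] [0.5753 0.0772 0.062 ] [0.5754 0.0773 0.0613]
side (311, 200) [310.2 198.6] [ 6  5  8  9 45] [ 0.5852 -0.2775  0.062 ] [ 0.5855 -0.2779  0.0616]
side (168, 294) [168.1 294. ] [ 5  5 11 11 80] [0.5939 0.28   0.062 ] [0.5935 0.2802 0.0626]
[ 0.499 -0.301  0.06 ]
[0.506 0.282 0.06 ]
```

View pics/crops.png

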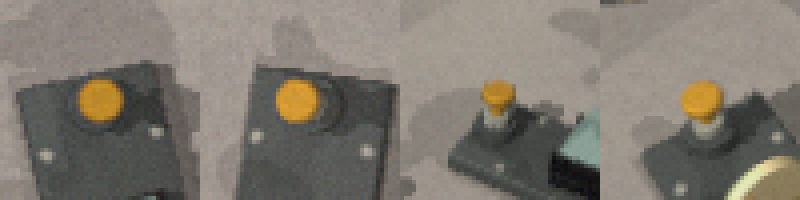

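The crops show both heads as clean round discs, and the two cameras agree to within a few mm. I'll raise the arm, close the fingers, go over high and press the prism's plunger.

```bash
cat > press.py <<'E'
import numpy as np
from workcell import r
Q=[1,0,0,0]
def st(l):
    s=r.read_state(); print(l,round(s["time_s"],2),np.round(s["eef_pos"],4),np.round(s["contact_force"],1),round(s["grip_width"],4))
    return s
def press(x,y,tip=.0515):
    te=r.tip_extent; st("above")
    r.move_straight([x,y,.078+te],Q,speed=.12); st("near")
    hit=r.move_straight([x,y,tip+te],Q,speed=.012,max_force=14); s=st(f"pressed hit={hit}")
    r.hold(.3); st("held")
    r.move_straight([x,y,.12+te],Q,speed=.08); st("up")
E
python3 - <<'E'
from press import *
from workcell import command_gripper
p=r.read_state()["eef_pos"]; 
r.move_straight([p[0],p[1],.36],speed=.15)
command_gripper(0,20); print(r.tip_extent)
x,y=.5885,-.282
r.reach([x,y,.30],Q); r.move_straight([x,y,.16],Q); press(x,y)
E
```

```text
0.025
above 4.52 [ 0.5889 -0.2824  0.1611] [ 0.5 -0.1 -1. ] -0.0
near 5.14 [ 0.5889 -0.2823  0.1037] [-0.5  0.2  0.8] -0.0002
pressed hit=False 7.5 [ 0.5885 -0.282   0.0771] [-2.8  2.2  6.5] -0.0004
held 7.8 [ 0.5885 -0.282   0.0771] [-2.9  2.1  7. ] 0.0003
up 8.81 [ 0.5882 -0.2818  0.1444] [-0.8  0.1  0. ] 0.0003
```

Force was 7 N at a tip height of 52.1 mm, which fits the hard stop. I'll check with a stepped second probe.

Run:
```python
from press import *
x,y=.5885,-.282; te=r.tip_extent
r.move_straight([x,y,.060+te],Q,speed=.08); st("")
for z in (.056,.054,.053,.052,.051,.0503):
    r.move_straight([x,y,z+te],Q,speed=.01,max_force=18); r.hold(.15); st(z)
r.move_straight([x,y,.16],Q,speed=.1)
r.hold(.1); st("up")
```

```text
9.71 [ 0.5888 -0.2822  0.0855] [ 0.4 -0.2 -0.3] 0.0001
0.056 10.41 [ 0.5885 -0.282   0.081 ] [ 0.6 -0.4 -0.8] -0.0002
0.054 10.91 [ 0.5885 -0.282   0.079 ] [-0.7  0.2 -0.3] 0.0002
0.053 11.31 [ 0.5886 -0.2821  0.0783] [-1.3 -0.2  2.9] -0.0002
0.052 11.71 [ 0.5886 -0.2821  0.0775] [-1.   1.2  6. ] 0.0001
0.051 12.11 [ 0.5886 -0.2821  0.0769] [-1.6  1.3  8.4] 0.0001
0.0503 12.51 [ 0.5886 -0.282   0.0765] [-3.4  2.2  8.5] -0.0001
up 13.61 [ 0.5881 -0.2818  0.159 ] [-0.7 -0.7  1.2] 0.0002
```

Contact came at 54 mm with about 4 N/mm and no further slide, so the prism plunger is home. Next is the mirror's.

Run:
```python
from press import *
x,y=.597,.2765
r.move_straight([.5885,-.282,.28],Q); r.reach([x,y,.28],Q); r.move_straight([x,y,.16],Q)
press(x,y,.0508)
te=r.tip_extent
for z in (.056,.054,.053,.052,.0508):
    r.move_straight([x,y,z+te],Q,speed=.05 if z>.055 else .01,max_force=18); r.hold(.15); st(z)
r.move_straight([x,y,.25],Q,speed=.12); r.hold(.2); st("up")
from h import *
for n in ("top","side"):
    p,d=optics.get_image(n); cv2.imwrite(f"pics/{n}1.png",p[:,:,::-1])
    if n=="top":
        for uv in [(349,211),(284,202),(203,220)]: print(head(n,p,d,uv)[3].round(4))
    f=np.load(n+"0.npz")["p"]; 
    if n=="side": cv2.imwrite("pics/diff.png",cv2.absdiff(f,p))
```

```text
above 17.52 [0.5976 0.2765 0.1611] [-0.1 -0.3  0.7] -0.0004
near 18.14 [0.5975 0.2767 0.1038] [ 0.  -0.   0.7] -0.0
pressed hit=False 20.56 [0.597  0.2765 0.0767] [-2.7 -1.5  8.2] 0.0002
held 20.86 [0.597  0.2765 0.0767] [-3.5 -2.1  8.8] -0.0002
up 21.88 [0.5967 0.2764 0.1443] [-0.7  0.6 -1.1] 0.0002
0.056 23.46 [0.5972 0.2766 0.0813] [-0.9 -0.5 -0.1] 0.0
0.054 23.96 [0.597  0.2765 0.079 ] [-0.5 -0.1 -0.8] -0.0003
0.053 24.36 [0.5971 0.2765 0.0783] [-0.   0.1  3.7] 0.0002
0.052 24.76 [0.5971 0.2765 0.0775] [-1.7 -1.   6.3] 0.0001
0.0508 25.18 [0.5971 0.2765 0.0768] [-2.9 -1.6  9. ] -0.0001
up 26.98 [0.5969 0.2764 0.2495] [-0.4  0.1 -0. ] -0.0002
[ 0.5893 -0.2835  0.0533]
[ 0.6169 -0.1237  0.0603]
[0.5752 0.0774 0.0611]
```

View pics/side1.png

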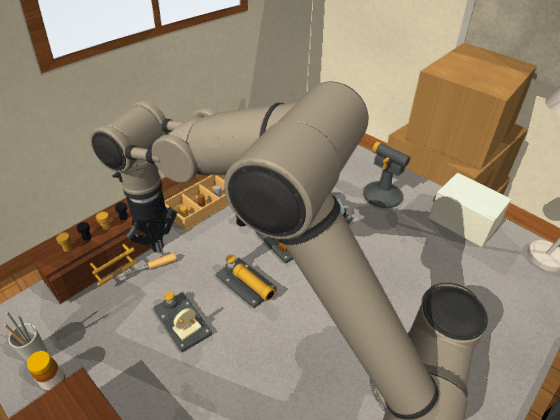

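The side view shows the mirror plunger down at (169,298) with the mirror and tube in their original places, and the gripper clear above. The depth image puts the prism head at 53 mm and the gear and tube heads still at 60–61 mm, so both presses are done.

```bash
python3 -c "
from workcell import r
print(r.finish_job())"
```

```text
the job is handed in; nothing more can be done
None
```

I pressed the prism plunger fully home and then the mirror plunger (about 9 N at most on each), touched nothing else, withdrew the arm clear, and handed the job in after about 27 s on the robot's clock.

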